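# Count along the divider rack and push the parts bin into its third bay

## Robot

A 6-joint arm with a two-finger parallel gripper is mounted at the origin on the work surface. World frame = base frame: x ahead of the robot, y to its left, z up, the work surface at z = 0. Lengths are in m, angles in rad, forces in N, time in s.
With the tool pointing down it reaches from about 0.35 to 0.775 m from the base axis. Payload 7.3 kg.
Tool frame: the origin (TCP) lies at the very end of the fingers, on their centre line; the grasp point (between the pads) lies 19 mm behind it (robot.hold_point_z is the distance from the TCP to the grasp point, in m); y points along the fingers, z is the direction in which the jaws open and shut, and the axes are right-handed (so a half turn about y gives the same grasp; the last joint's range is limited). The gripper opens to 92 mm and grips with 3 to 60 N. Pads are 19 mm wide; open, the fingers measure 130 mm over their backs; the gripper's body (75 mm by 190 mm) begins 47 mm behind the grasp point.
Start: joints at [-1.37, 0.342, 1.524, -0, 1.275, -0.146], TCP at [0.178, -0.494, 0.227] pointing down, gripper open.
Joint ranges: [-2.53, 2.53], [-0.77, 2.02], [0.04, 2.7], [-1, 4.14], [0.28, 2.66], [-3.11, 3.11]. Speed limits (rad/s): [2.57, 2.57, 3.14, 3.14, 3.14, 3.14].

## Interface

Orientations are given as [roll, pitch, yaw] about the fixed x, y, z axes, in that order (R = Rz(yaw) Ry(pitch) Rx(roll)).
In Python, from cell import robot gives the robot as it stands.
- The arm moves only by the shell command python3 -m crank 'ROWS' [OPENING] [FORCE]. ROWS is a JSON object of lists of equal length, an entry for each row: "xyz": the shift along the tool's x, y, z in cm, a list of three; "roll": the turn about the tool's y in degrees. A call has 1 to 20 rows; each row shifts and turns the commanded pose from where the row before left it, along the tool's axes as they then stand; what a row does not reach is not made up. A row lasts 1/10 s, in which the tool goes at most 50 mm and 8.59 degrees, less where a joint would pass 70% of its speed; a pose out of reach is approached as far as the arm can. A call is refused whole if a number of a shift passes 5 or a number of a turn 8.59, either way. A call with a gripper value outside its range is refused whole. OPENING is the gripper command: -1 is fully open, 1 is shut, values between are in proportion, set as the call begins (- or left out, the last holds). The fingers move at their own pace and stop on an object; FORCE is the grip in N (left out, the last holds). Time passes only in rows, so rows that do not move let the fingers close. It gives the time, the measured TCP pose, the force and the opening at its end, in the units of the state.
- robot.observe(): the state, without advancing time (a new reading comes with each control period).
- robot.read_camera(name): name is "side" or "top" or "wrist"; returns the picture (384x512x3 uint8, red, green, blue); there is no depth.
- robot.calibration(name): a dict with "intrinsics" (3x3 intrinsics, pixels), "pose" (4x4, takes a point from camera to world coordinates). Camera axes: x right, y down, z forward; pixel columns grow to the right and rows downward; lengths in m; the calibration is good to about 2 mm. A picture is of the moment at which its call begins: read the wrist's pose just before it. calibration takes no time and is no camera call; for the wrist camera it gives the pose at the moment of the call.
- robot.hand_in(): hands the job in, once; it reports no verdict.
The state is a dict: "time": time; "qpos": joint angles; "qvel": joint speeds; "joint_efforts": joint torques, N m; "tool_pos": TCP position; "tool_rot": TCP orientation; "contact_force": force on the tool from outside, world axes, zero at the start; "torque": the same for the moment, N m; "opening": finger opening in m.
Only numpy, scipy, OpenCV 4.12 (cv2) and the standard library are available. Lean on these libraries where they do the work, as an engineer would, in place of code of your own. Each camera call takes 0.05 s, during which the arm holds its last target.

## Task

The parts bin standing out on the bench belongs in the third bay of the divider rack, counted from the end nearer the vice, with filled bays counted too. With the fingers closed, count by running the fingertips along the rack's top rail, keeping contact from over the first bay, past the second, to over the third. Then push the bin along the bench into that bay until it is fully home against the back; never lift it or push it into a wrong bay, and leave everything else where it is.

Things in the scene. Friction and masses are not known exactly. Their poses are not given: they have to be found in the camera images.
- rack: grey steel divider rack fixed to the bench, 405 wide, 75 deep, 70 high, six floorless bays open to front and top. Origin: bench level, middle of the front plane (front edges of the dividers); x points into the bays, y to the left. Dividers 3 thick at y = 0, +-67, +-134, +-201; bay middles y = +-33.5, +-100.5, +-167.5; bay 64 wide, 72 deep to the back panel, 66 high under the rail (all mm)
- rail: flat rigid steel strip along the front tops of the rack's dividers, 405 mm long, 18 wide, 4 thick; origin and axes are those of the rack. In that frame it spans x = 1 to 19 mm, upper face at z = 70 mm. While counting, the hand's place is read midway between the fingers, so close them. Third bay: y = +33.5 mm if the vice is at the left (+y), -33.5 mm if at the right
- bin: the loose parts bin to put away: open white plastic box of hardware, about 0.25 kg, 80 mm deep (its x), 54 wide (y), 45 high, low front wall (-x) 30 high, flat outer walls; stands before the rack, back (+x) roughly towards it. Origin: centre of underside. Home, its back touches the rack's back panel: origin at rack x = +32 mm, front wall 8 mm proud of the front plane
- vice_anvil (a point): grey bench vice bolted to the bench at one of its two far corners, left (y > 0) or right (y < 0), about 0.3 m long, 0.12 m wide, 0.15 m high; this point is the top of its anvil, at its end nearer the robot. It tells from which end of the rack to count. (At the other far corner stands a steel toolbox, 0.17 m high with its handle.)
- rack_bin_left: another bin of the same kind, already home in the bay at rack y = +100.5 mm; to be left alone. Origin as for bin
- rack_bin_right: another bin of the same kind, already home in the bay at rack y = -167.5 mm; to be left alone. Origin as for bin
- tape_roll: roll of masking tape lying flat, 92 mm across, 30 mm high, in front of the rack's left end; origin at the centre of its underside
- tape_measure: black tape measure, 70 x 36 mm, 62 mm high, in front of the rack's right end; origin at the centre of its underside
- wrench: open-ended spanner lying flat, about 180 mm long, in front of the rack to the right; origin near its middle
- screwdriver: screwdriver lying on the bench in front of the rack to the left, pointing roughly away from the robot, about 200 mm long and 26 mm high; origin near its middle
- spray_can: spray can standing behind the rack, 58 mm across, 165 mm high; origin at the centre of its underside
- bulb_box: cardboard box, 75 x 150 mm, 55 mm high, behind the rack; origin at the centre of its underside
Not all that is in view belongs to the job. Leave any blue or pink look-alike of the bin alone.

How it is judged:
By the outcome, as a careful person would: the job done as asked, in the order asked, and still so for the second after the job is handed in, with the robot touching nothing.
It also fails if it takes over 67 s, if anything falls off the work surface, if the arm or the gripper's body presses on something with over 40 N, if the wrist force passes 120 N, or if a joint passes its speed limit or range.

## Working session

There is one attempt and no reset: what is moved stays moved. The work goes in short steps, Python scripts to look and compute and a shell command to move; the robot and the scene stay as the last step left them, time stands still between calls to the robot, and variables do not carry over. Pictures are saved under pics/ and viewed, and the job is handed in when it is done.

```bash
ls; mkdir -p pics; python3 - <<'E'
from cell import robot
import cv2,json
s=robot.observe()
for k,v in s.items(): print(k,v)
for n in ["top","side"]:
    c=robot.calibration(n); print(n,c)
    cv2.imwrite(f"pics/{n}0.png",cv2.cvtColor(robot.read_camera(n),cv2.COLOR_RGB2BGR))
E
```

```text
pics
time 0.0
qpos [-1.36999162e+00  3.42730890e-01  1.52507103e+00  2.93944160e-05
  1.27542766e+00 -1.46024175e-01]
qvel [-0.00064141  0.00134338  0.00149261  0.00060204  0.00051163 -0.00057615]
joint_efforts [-1.30491750e-03 -4.31244493e+01 -2.44221246e+01  7.18543888e-02
  5.60489588e-02 -1.29753853e-04]
tool_pos [ 0.1783852  -0.49329627  0.2260219 ]
tool_rot [-1.57241174e+00  2.65989812e-04 -2.79477257e+00]
contact_force [ 0.13188931  0.69198916 -0.45690109]
torque [-0.03030316  0.02135916  0.00643683]
opening 0.09168294135499337
top {'intrinsics': array([[455.59621652,   0.        , 252.07210704],
       [  0.        , 455.59621652, 192.37656702],
       [  0.        ,   0.        ,   1.        ]]), 'pose': array([[-2.61440213e-02, -9.95659084e-01,  8.93279286e-02,
         4.48072547e-01],
       [-9.99657803e-01,  2.59611547e-02, -3.20857505e-03,
        -6.52599199e-03],
       [ 8.75590720e-04, -8.93812459e-02, -9.95997102e-01,
         1.45231787e+00],
       [ 0.00000000e+00,  0.00000000e+00,  0.00000000e+00,
         1.00000000e+00]])}
side {'intrinsics': array([[482.71678848,   0.        , 256.84348836],
       [  0.        , 482.71678848, 193.03628652],
       [  0.        ,   0.        ,   1.        ]]), 'pose': array([[-0.91638744, -0.20840396,  0.34176286,  0.08511758],
       [-0.39993652,  0.51267137, -0.7597492 ,  0.99103464],
       [-0.01687729, -0.83290807, -0.55315396,  0.81650425],
       [ 0.        ,  0.        ,  0.        ,  1.        ]])}
```

View pics/top0.png

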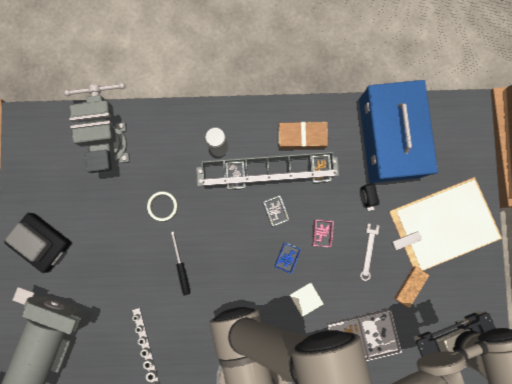

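View pics/side0.png

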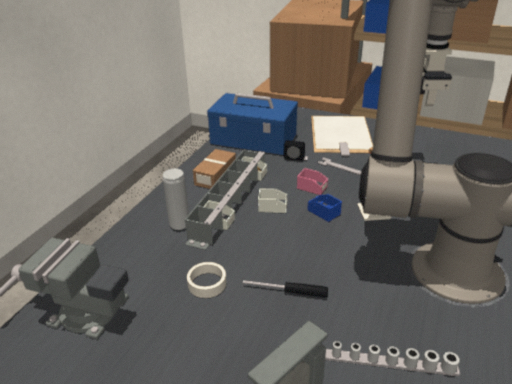

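The vice is at the left in the top view (about px 95,130), so counting starts at +y and the third bay is at y = +33.5. The white bin is at about (276,210), and the rack spans about (198,176) to (337,166). I'll zoom in.

```bash
python3 - <<'E'
import cv2
a=cv2.imread("pics/top0.png")[140:280,185:350]
cv2.imwrite("pics/topz.png",cv2.resize(a,None,fx=4.2,fy=4.2,interpolation=cv2.INTER_CUBIC))
a=cv2.imread("pics/side0.png")[140:260,170:350]
cv2.imwrite("pics/sidez.png",cv2.resize(a,None,fx=4.4,fy=4.4,interpolation=cv2.INTER_CUBIC))
E
```

```text
(no output)
```

View pics/topz.png

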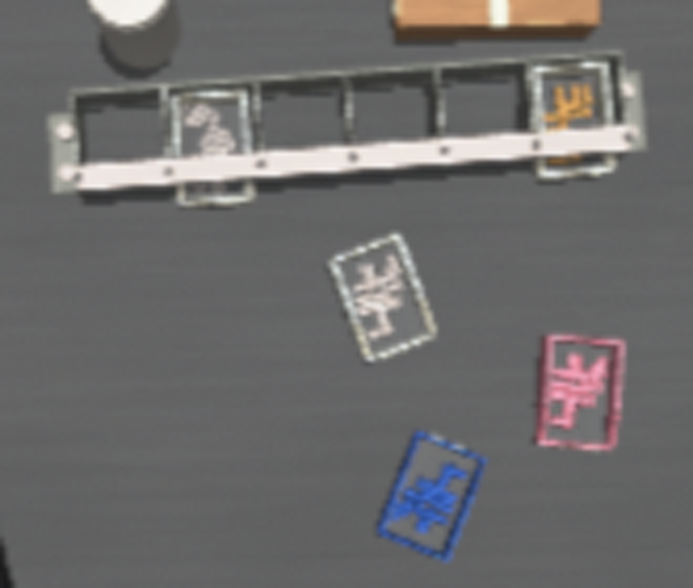

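View pics/sidez.png

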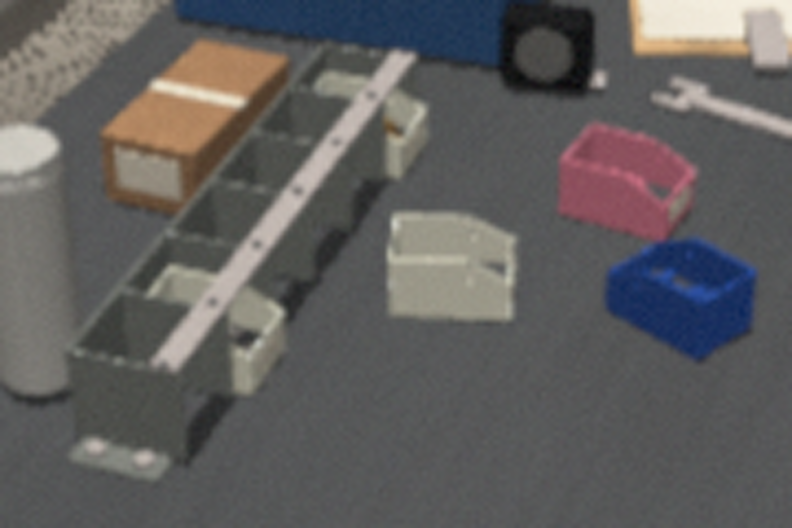

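```bash
cat > h.py <<'E'
import numpy as np, cv2
from cell import robot
def cast(name,uv,z,cal=None):
    c=cal or robot.calibration(name); K=np.array(c["intrinsics"]);P=np.array(c["pose"])
    uv=np.atleast_2d(np.array(uv,float))
    d=(P[:3,:3]@np.linalg.inv(K)@np.c_[uv,np.ones(len(uv))].T).T
    t=(z-P[2,3])/d[:,2]
    return P[:3,3]+d*t[:,None]
def unz(uv,f,ox,oy): return (np.atleast_2d(np.array(uv,float))+.5)/f-.5+np.array([ox,oy])
def proj(name,p,cal=None):
    c=cal or robot.calibration(name);P=np.linalg.inv(c["pose"]);q=(P[:3,:3]@np.atleast_2d(p).T).T+P[:3,3]
    q=q@np.array(c["intrinsics"]).T; return q[:,:2]/q[:,2:]
E
python3 - <<'E'
from h import *
sc=cast("top",unz([(75,177),(168,172),(261,163),(352,156),(444,150),(536,145),(628,137)],4.2,185,140),.07)
print(sc)
ys=np.array([201,134,67,0,-67,-134,-201])/1e3
# p = c + y*ey
A=np.c_[np.ones(7),ys]
r=np.linalg.lstsq(A,sc[:,:2],rcond=None)[0]; print(r,np.linalg.norm(r[1]))
ey=r[1]/np.linalg.norm(r[1]); ex=np.array([ey[1],-ey[0]]); yaw=np.arctan2(ex[1],ex[0])
O=r[0]-.010*ex
print("rack O",O,"yaw",yaw,np.degrees(yaw))
for y in (.1675,.1005,.0335): print(y,O+.010*ex+y*ey)
b=cast("top",unz([(330,262),(400,235)],4.2,185,140),.045)[:,:2]; f=cast("top",unz([(370,360),(437,333)],4.2,185,140),.030)[:,:2]
print(b,f,np.linalg.norm(b[0]-b[1]),np.linalg.norm(f[0]-f[1]))
d=b.mean(0)-f.mean(0);print("bin",(b.mean(0)+f.mean(0))/2,"yaw",np.degrees(np.arctan2(d[1],d[0])),np.linalg.norm(d))
R=np.array([ex,ey]); print("bin in rack",R@((b.mean(0)+f.mean(0))/2-O))
# side check screws
# zoom coords of side: 6 visible
ss=cast("side",unz([(212,302),(256,244),(298,190),(337,141),(371,95)],4.4,170,140),.07); print((R@(ss[:,:2]-O).T).T)
s=robot.observe();print(s["tool_pos"],s["tool_rot"],s["time"])
from scipy.spatial.transform import Rotation as Ro
print(Ro.from_euler("xyz",s["tool_rot"]).as_matrix())
E
```

```text
[[ 0.60851328  0.13950412  0.07      ]
 [ 0.61040934  0.07186651  0.07      ]
 [ 0.61523391  0.00411779  0.07      ]
 [ 0.61863586 -0.06219626  0.07      ]
 [ 0.62128857 -0.12926255  0.07      ]
 [ 0.62320987 -0.19634458  0.07      ]
 [ 0.6273327  -0.2635569   0.07      ]]
[[ 0.61780336 -0.06226741]
 [-0.04696907  1.00159146]] 1.0026921527886745
rack O [ 0.60781434 -0.06273584] yaw 0.04686010778133061 2.6848864033983917
0.1675 [0.60995717 0.10504872]
0.1005 [0.61309564 0.03812227]
0.0335 [ 0.61623412 -0.02880418]
[[ 0.54349394 -0.04468369]
 [ 0.5621066  -0.09689264]] [[ 0.47094452 -0.07267865]
 [ 0.48963304 -0.12301261]] 0.05542748114229596 0.05369141740739311
bin [ 0.51654453 -0.0843169 ] yaw 20.462920628924575 0.0773952357736712
bin in rack [-0.09218054 -0.01728202]
[[ 1.22492375e-02  1.34819980e-01]
 [ 1.25555763e-02  6.77715619e-02]
 [ 1.22213224e-02  7.34128306e-05]
 [ 1.13223270e-02 -6.62904997e-02]
 [ 1.21581229e-02 -1.32568583e-01]]
[ 0.17839605 -0.49338934  0.22613151] [-1.57210588e+00  1.75911507e-04 -2.79478832e+00] 0.1
[[-9.40463687e-01 -2.79670935e-04  3.39894065e-01]
 [-3.39894135e-01  1.29137771e-03 -9.40462817e-01]
 [-1.75911506e-04 -9.99999127e-01 -1.30955236e-03]]
```

```bash
python3 - <<'E'
from h import *
O=np.array([.6083,-.0627]);a=.0468
R=np.array([[np.cos(a),np.sin(a)],[-np.sin(a),np.cos(a)]])
def rk(uv,z): return np.round((R@(cast("top",uv,z)[:,:2]-O).T).T,3).tolist(), np.round(cast("top",uv,z)[:,:2],3).tolist()
print("can top",rk([(215.5,129),(215.5,146),(207,137),(225,137)],.165))
print("pink",rk(unz([(545,335),(625,340),(612,450),(535,445)],4.2,185,140),.04))
print("blue",rk(unz([(418,432),(486,458),(447,560),(378,533)],4.2,185,140),.04))
s=robot.observe()
t=O+R.T@np.array([.010,.1675])
ex=R[0];ey=R[1]
d=t-s["tool_pos"][:2];print("rack dx,dy",R@d)
E
python3 -m crank '{"xyz":[[0,0,0],[0,0,0]],"roll":[8.59,8.59]}' 1 10
```

```text
can top ([[0.148, 0.146], [0.098, 0.149], [0.126, 0.171], [0.122, 0.12]], [[0.749, 0.09], [0.7, 0.091], [0.726, 0.114], [0.725, 0.063]])
pink ([[-0.129, -0.133], [-0.137, -0.192], [-0.216, -0.175], [-0.209, -0.119]], [[0.486, -0.202], [0.481, -0.261], [0.4, -0.248], [0.405, -0.191]])
blue ([[-0.193, -0.034], [-0.215, -0.082], [-0.287, -0.048], [-0.264, 0.001]], [[0.417, -0.106], [0.397, -0.155], [0.324, -0.124], [0.345, -0.074]])
rack dx,dy [0.45958215 0.57760561]
time: 0.3
tool_pos: [0.1784, -0.4935, 0.2263]
tool_rot: [-1.572, -0.0, -3.101]
contact_force: [0.1, -0.6, -0.3]
opening: 0.0803
```

```bash
python3 -m crank '{"xyz":[[-2.8,0,-3.6],[-2.8,0,-3.6],[-2.8,0,-3.6],[-2.8,0,-3.6],[-2.8,0,-3.6],[-2.8,0,-3.6],[-2.8,0,-3.6],[-2.8,0,-3.6],[-2.8,0,-3.6],[-2.8,0,-3.6],[-2.8,0,-3.6],[-2.8,0,-3.6],[-2.8,0,-3.6],[-2.8,0,-3.6],[-2.8,0,-3.6],[-2.8,0,-3.6],[0,0,0],[0,0,0]],"roll":[0,0,0,0,0,0,0,0,0,0,0,0,0,0,0,0,0,0]}' 1 10
cat >> h.py <<'E'
from scipy.spatial.transform import Rotation as Ro
O=np.array([.6083,-.0627]);a=.0468
R=np.array([[np.cos(a),np.sin(a)],[-np.sin(a),np.cos(a)]])
def st():
    s=robot.observe(); T=Ro.from_euler("xyz",s["tool_rot"]).as_matrix()
    print("t",s["time"],"rack xyz mm",np.round(1e3*np.r_[R@(s["tool_pos"][:2]-O),s["tool_pos"][2]],1),"jaw deg rel rack x",np.round(np.degrees(np.arctan2(T[1,2],T[0,2])-a),2),"F",np.round(s["contact_force"],1),"open",round(s["opening"],4))
    return s,T
def to(x,y,z):
    s,T=st(); w=np.r_[O+R.T@np.array([x,y]),z]
    print("tool shift cm",np.round(100*T.T@(w-s["tool_pos"]),2))
E
python3 -c "
from h import *
to(.010,.1675,.075)"
```

```text
time: 2.1
tool_pos: [0.5986, 0.1034, 0.2255]
tool_rot: [-1.57, -0.002, -3.093]
contact_force: [-0.1, -0.8, 0.5]
opening: 0.0002
t 2.1 rack xyz mm [ -1.9 166.4 225.5] jaw deg rel rack x -89.88 F [-0.1 -0.8  0.5] open 0.0002
tool shift cm [-1.22 15.05 -0.12]
```

```bash
python3 -m crank '{"xyz":[[-1.2,3.4,-0.1],[0,3.4,0],[0,3.4,0],[0,3.3,0],[0,0,0],[0,0,0]],"roll":[0,0,0,0,0,0]}' 1 10
python3 - <<'E'
from h import *
to(.010,.1675,.071)
for n in ["side","wrist"]:
    a=cv2.cvtColor(robot.read_camera(n),cv2.COLOR_RGB2BGR); cv2.imwrite(f"pics/{n}1.png",a)
b=cv2.resize(cv2.imread("pics/side1.png")[130:270,150:330],None,fx=4.2,fy=4.2,interpolation=2);cv2.imwrite("pics/side1z.png",b)
E
```

```text
time: 2.7
tool_pos: [0.6108, 0.1032, 0.0924]
tool_rot: [-1.571, -0.0, -3.096]
contact_force: [1.2, 0.4, 0.9]
opening: 0.0006
t 2.7 rack xyz mm [ 10.2 165.6  92.4] jaw deg rel rack x -90.06 F [1.2 0.4 0.9] open 0.0006
tool shift cm [ 0.02  2.14 -0.19]
```

View pics/side1z.png

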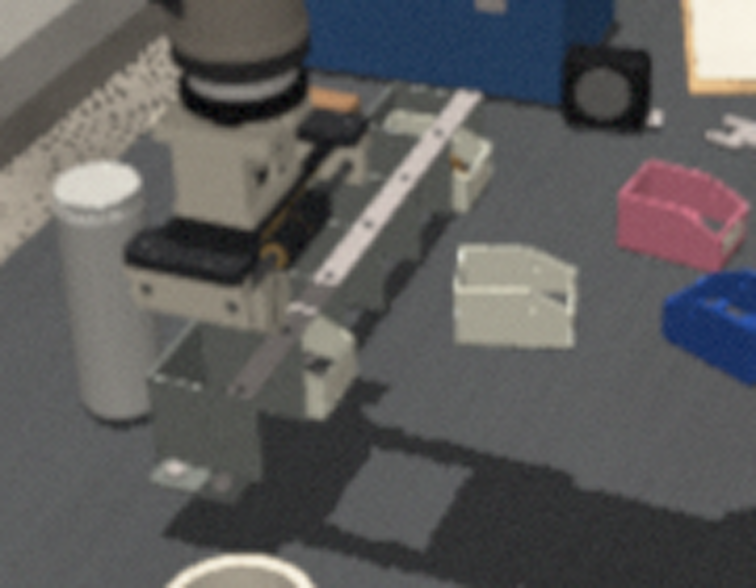

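View pics/wrist1.png

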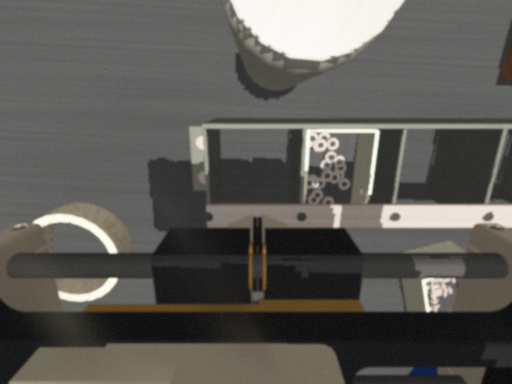

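The wrist view shows the closed fingertips (258,220) above the rail, between the first screw (213,217) and the second (302,216), so they're over bay 1. Next I'll lower them gently.

```bash
python3 -m crank '{"xyz":[[0,0.7,-0.2],[0,0.7,0],[0,0.5,0],[0,0,0],[0,0.1,0],[0,0,0]],"roll":[0,0,0,0,0,0]}'
python3 -c "
from h import *
st()"
```

```text
time: 3.4
tool_pos: [0.6109, 0.1062, 0.0717]
tool_rot: [-1.571, 0.0, -3.095]
contact_force: [-0.6, 0.1, -0.0]
opening: 0.0006
t 3.4 rack xyz mm [ 10.5 168.6  71.7] jaw deg rel rack x -89.99 F [-0.6  0.1 -0. ] open 0.0006
```

```bash
python3 -m crank '{"xyz":[[0,0.1,0],[0,0.05,0],[0,0,0]],"roll":[0,0,0]}'; python3 -m crank '{"xyz":[[0,0.05,0],[0,0,0]],"roll":[0,0]}'; python3 -m crank '{"xyz":[[0,0.05,0],[0,0,0]],"roll":[0,0]}'
```

```text
time: 3.7
tool_pos: [0.6109, 0.1062, 0.0703]
tool_rot: [-1.571, 0.0, -3.095]
contact_force: [-0.5, 0.4, 1.8]
opening: 0.0004
time: 3.9
tool_pos: [0.6109, 0.1062, 0.0703]
tool_rot: [-1.571, 0.001, -3.095]
contact_force: [-1.2, -0.4, 5.7]
opening: 0.0005
time: 4.1
tool_pos: [0.6109, 0.1062, 0.0703]
tool_rot: [-1.571, 0.001, -3.095]
contact_force: [-2.4, 0.1, 8.1]
opening: 0.0006
```

```bash
python3 -m crank '{"xyz":[[0,0.05,0],[0,0,0.3],[0,0,0.7],[0,0,0.7],[0,0,0.7],[0,0,0.6]],"roll":[0,0,0,0,0,0]}'; python3 -c "
from h import *
st()"
```

```text
time: 4.7
tool_pos: [0.6135, 0.0773, 0.0703]
tool_rot: [-1.573, 0.004, -3.095]
contact_force: [0.2, 5.1, 8.8]
opening: 0.0006
t 4.7 rack xyz mm [ 11.7 139.6  70.3] jaw deg rel rack x -89.99 F [0.2 5.1 8.8] open 0.0006
```

```bash
python3 -m crank '{"xyz":[[0.03,0.03,0.7],[0.03,0,0.7],[0.03,0,0.7],[0,0,0.7],[0,0,0.7],[0,0,0.7]],"roll":[0,0,0,0,0,0]}'; python3 -c "
from h import *
st()"
```

```text
time: 5.3
tool_pos: [0.6147, 0.0356, 0.0703]
tool_rot: [-1.573, 0.004, -3.095]
contact_force: [-0.2, 6.7, 9.6]
opening: 0.0005
t 5.3 rack xyz mm [11.  97.9 70.3] jaw deg rel rack x -89.99 F [-0.2  6.7  9.6] open 0.0005
```

```bash
python3 -m crank '{"xyz":[[0,0,0.7],[0,0,0.7],[0,0,0.7],[0,0,0.7],[0,0,0.7],[0,0,0.7],[0,0,0.7],[0,0,0.7],[0,0,0.6],[0,0,0],[0,0,0]],"roll":[0,0,0,0,0,0,0,0,0,0,0]}'; python3 -c "
from h import *
to(.010,.0335,.070)"
```

```text
time: 6.4
tool_pos: [0.6177, -0.0273, 0.0702]
tool_rot: [-1.571, 0.004, -3.095]
contact_force: [-1.1, 2.1, 9.7]
opening: 0.0005
t 6.4 rack xyz mm [11.  34.9 70.2] jaw deg rel rack x -90.0 F [-1.1  2.1  9.7] open 0.0005
tool shift cm [0.1  0.02 0.14]
```

```bash
python3 -m crank '{"xyz":[[0,0,0.15],[0,0,0],[0,0,0],[0,0,0]],"roll":[0,0,0,0]}'; python3 - <<'E'
from h import *
st()
cv2.imwrite("pics/wrist2.png",cv2.cvtColor(robot.read_camera("wrist"),cv2.COLOR_RGB2BGR))
E
```

```text
time: 6.8
tool_pos: [0.6177, -0.028, 0.0703]
tool_rot: [-1.572, 0.004, -3.095]
contact_force: [0.7, 5.0, 10.4]
opening: 0.0005
t 6.8 rack xyz mm [11.  34.3 70.3] jaw deg rel rack x -89.99 F [ 0.7  5.  10.4] open 0.0005
```

View pics/wrist2.png

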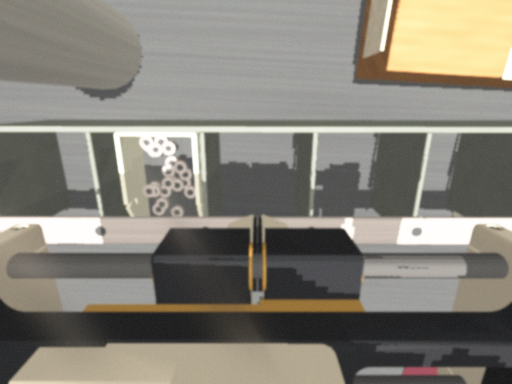

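The wrist view shows the fingertips at column 258, midway between the dividers at 203 and 315. That's the bay just right of filled bay 2, so it's bay 3. The count is done. Now I'll lift and go to the bin's right side.

```bash
python3 -m crank '{"xyz":[[0,-1.5,0],[0,-2.5,0],[2.6,0,2.7],[2.6,0,2.7],[2.6,0,2.7],[2.6,0,2.7],[0,0,0],[0,0,0],[0,0,0],[0,0,0],[0,0,0],[0,0,0],[0,0,0],[0,0,0],[0,0,0],[0,0,0],[0,0,0],[0,0,0],[0,0,0]],"roll":[0,0,0,0,0,0,-8.2,-8.2,-8.2,-8.2,-8.2,-8.2,-8.2,-8.2,-8.2,-8.2,-8,0,0]}' 0.13 10
python3 - <<'E'
from h import *
to(-.092,-.075,.015)
cv2.imwrite("pics/wrist3.png",cv2.cvtColor(robot.read_camera("wrist"),cv2.COLOR_RGB2BGR))
E
```

```text
time: 8.75
tool_pos: [0.5174, -0.142, 0.1083]
tool_rot: [-1.571, -0.0, -1.528]
contact_force: [-1.6, -0.2, -0.5]
opening: 0.0401
t 8.75 rack xyz mm [-94.5 -74.9 108.3] jaw deg rel rack x -0.21 F [-1.6 -0.2 -0.5] open 0.0401
tool shift cm [0.01 9.33 0.25]
```

View pics/wrist3.png

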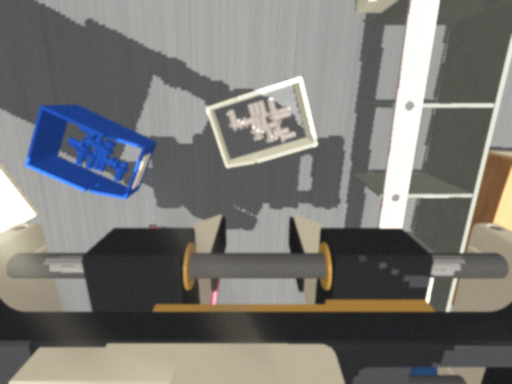

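The wrist view shows the bin's right wall, from (227,165) to (317,147), beyond the fingertips at (210,220) and (303,220). The fingertips are clear to descend.

```bash
python3 -m crank '{"xyz":[[0,3,0.25],[0,3,0],[0,2,0],[0,1.3,0],[0,0,0],[0,0,0]],"roll":[0,0,0,0,0,0]}'
python3 -m crank '{"xyz":[[-0.5,0,0],[-0.5,0,0],[-0.5,0,0],[-0.5,0,0],[-0.5,0,0],[-0.5,0,0],[0,0,0]],"roll":[0,0,0,0,0,0,0]}'
python3 - <<'E'
from h import *
st()
cv2.imwrite("pics/wrist4.png",cv2.cvtColor(robot.read_camera("wrist"),cv2.COLOR_RGB2BGR))
E
```

```text
time: 9.4
tool_pos: [0.5203, -0.142, 0.0159]
tool_rot: [-1.57, -0.0, -1.525]
contact_force: [-0.1, -0.2, -0.7]
opening: 0.0398
time: 10.1
tool_pos: [0.5185, -0.111, 0.0154]
tool_rot: [-1.571, 0.0, -1.523]
contact_force: [0.0, 0.7, -0.5]
opening: 0.0398
t 10.1 rack xyz mm [-92.  -44.1  15.4] jaw deg rel rack x 0.03 F [ 0.   0.7 -0.5] open 0.0398
```

View pics/wrist4.png

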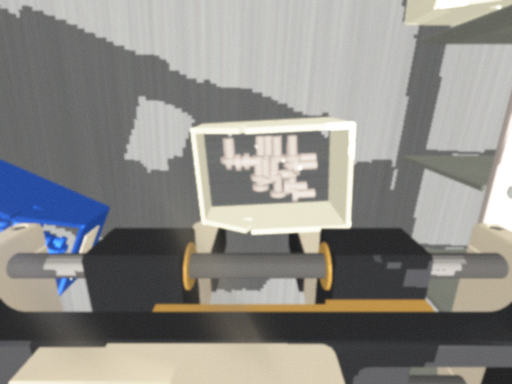

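The bin has swung nearly parallel to the fingers, with its right wall at about row 228. I'll keep pushing left.

```bash
python3 -m crank '{"xyz":[[-0.4,0,0],[-0.4,0,0],[-0.4,0,0],[-0.4,0,0],[-0.4,0,0],[-0.4,0,0],[-0.4,0,0],[-0.4,0,0],[-0.4,0,0],[-0.3,0,0],[0,0,0],[0,0,0]],"roll":[0,0,0,0,0,0,0,0,0,0,0,0]}'
python3 - <<'E'
from h import *
st()
for n in ["wrist","top"]:
  cv2.imwrite(f"pics/{n}5.png",cv2.cvtColor(robot.read_camera(n),cv2.COLOR_RGB2BGR))
a=cv2.imread("pics/top5.png")[140:280,185:350]
cv2.imwrite("pics/top5z.png",cv2.resize(a,None,fx=4.2,fy=4.2,interpolation=cv2.INTER_CUBIC))
E
```

```text
time: 11.35
tool_pos: [0.5167, -0.0727, 0.0154]
tool_rot: [-1.571, 0.0, -1.524]
contact_force: [0.5, 0.1, 0.6]
opening: 0.0401
t 11.35 rack xyz mm [-92.   -5.7  15.4] jaw deg rel rack x 0.02 F [0.5 0.1 0.6] open 0.0401
```

View pics/wrist5.png

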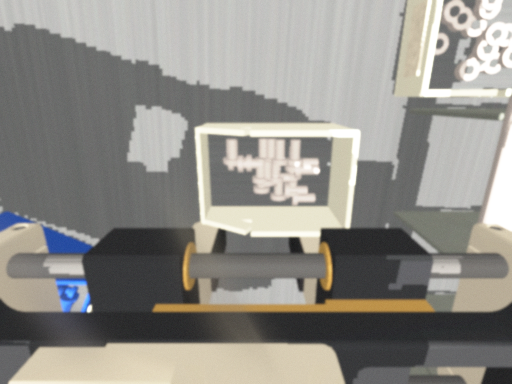

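View pics/top5z.png

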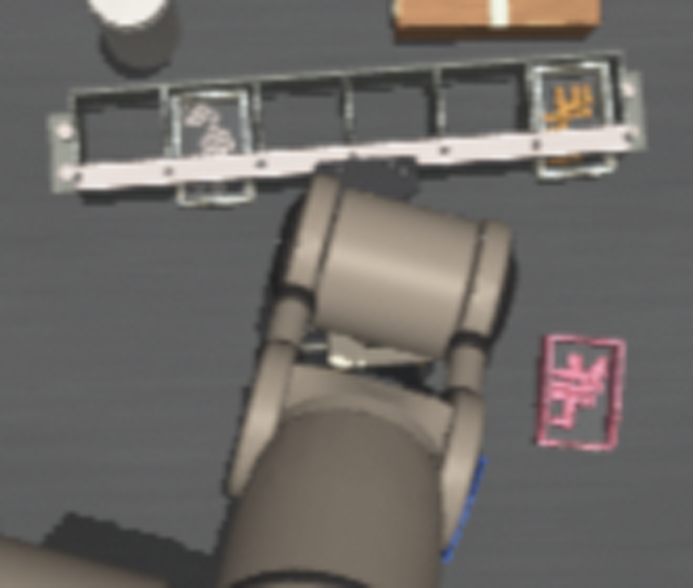

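```bash
python3 - <<'E'
from h import *
a=cv2.imread("pics/wrist5.png")[110:250,180:380]
cv2.imwrite("pics/w5z.png",cv2.resize(a,None,fx=4,fy=4,interpolation=cv2.INTER_CUBIC))
np.set_printoptions(suppress=True)
print(robot.calibration("wrist"))
E
```

```text
{'intrinsics': array([[274.5193579 ,   0.        , 257.05462383],
       [  0.        , 274.5193579 , 183.99969573],
       [  0.        ,   0.        ,   1.        ]]), 'pose': array([[ 0.99886926,  0.04542912,  0.01401391,  0.51314908],
       [ 0.04754064, -0.95625196, -0.28865565,  0.00513496],
       [ 0.00028745,  0.28899549, -0.95733042,  0.17327017],
       [ 0.        ,  0.        ,  0.        ,  1.        ]])}
```

View pics/w5z.png

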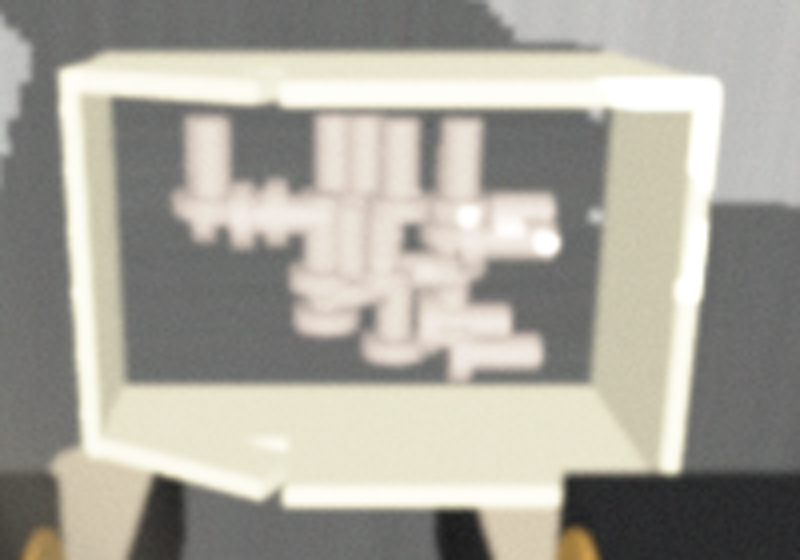

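```bash
python3 - <<'E'
from h import *
np.set_printoptions(suppress=True,precision=4)
def f(pts,z,n="wrist"): 
    p=cast(n,unz(pts,4,180,110),z)[:,:2]; return 1e3*(R@(p-O).T).T
print("left wall",f([(722,85),(280,82)],.045)); print("right wall",f([(560,507),(283,507)],.045))
print("back edge",f([(722,90),(683,470)],.045)); print("front",f([(60,75),(88,450)],.030))
# rack screws in full wrist5 image? (510,192)
print(1e3*(R@(cast("wrist",[(510,192)],.07)[0,:2]-O)))
E
```

```text
left wall [[-44.2914  59.1149]
 [-95.2501  59.4188]]
right wall [[-59.3774   5.1755]
 [-95.2449   5.1537]]
back edge [[-44.2292  58.5453]
 [-43.969   10.4387]]
front [[-123.8919   58.7887]
 [-123.3201    6.2819]]
[ 8.4883 37.7908]
```

From the wrist rays, the bin is square to the rack with its centre at about rack (-84, +32) mm. I'll nudge it another 1.5 mm, back off, and go round to the front.

```bash
python3 -m crank '{"xyz":[[-0.15,0,0],[0,0,0],[0.7,0,0],[0.8,0,0],[0,-3,0],[0,-3,0],[0,-3,0],[0,0,-2.9],[0,0,-2.9],[-2.6,0,0],[-2.6,0,0]],"roll":[0,0,0,0,0,0,0,0,0,0,0]}'
python3 -m crank '{"xyz":[[0,0,0],[0,0,0],[0,0,0],[0,0,0],[0,0,0],[0,0,0],[0,0,0],[0,0,0],[0,0,0],[0,0,0],[0,0,0],[0,0,0],[0,0,0]],"roll":[8.2,8.2,8.2,8.2,8.2,8.2,8.2,8.2,8.2,8.2,8,0,0]}' 0.43 10
python3 - <<'E'
from h import *
to(-.150,.0335,.015)
cv2.imwrite("pics/wrist6.png",cv2.cvtColor(robot.read_camera("wrist"),cv2.COLOR_RGB2BGR))
E
```

```text
time: 12.55
tool_pos: [0.4564, -0.0378, 0.1057]
tool_rot: [-1.57, -0.0, -1.527]
contact_force: [0.6, 0.0, -0.3]
opening: 0.0398
time: 13.85
tool_pos: [0.457, -0.0376, 0.1054]
tool_rot: [-1.571, 0.0, -3.091]
contact_force: [-0.1, 0.3, 0.7]
opening: 0.0266
t 13.85 rack xyz mm [-150.    32.2  105.4] jaw deg rel rack x -89.8 F [-0.1  0.3  0.7] open 0.0266
tool shift cm [ 0.    9.04 -0.14]
```

View pics/wrist6.png

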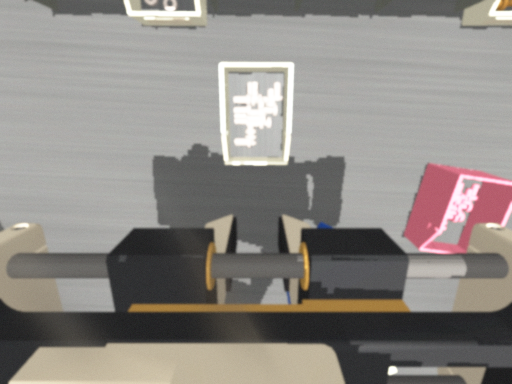

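The bin stands square in front of the fingers (its front edge at row 162), with the rack ahead. I'll descend and push partway.

```bash
python3 -m crank '{"xyz":[[0,3,-0.15],[0,3,0],[0,2,0],[0,1,0],[0,0,0],[-0.5,0,0],[-0.5,0,0],[-0.5,0,0],[-0.5,0,0],[-0.5,0,0],[-0.5,0,0],[-0.5,0,0],[-0.5,0,0],[-0.4,0,0],[0,0,0]],"roll":[0,0,0,0,0,0,0,0,0,0,0,0,0,0,0]}'
python3 - <<'E'
from h import *
st()
cv2.imwrite("pics/wrist7.png",cv2.cvtColor(robot.read_camera("wrist"),cv2.COLOR_RGB2BGR))
print(robot.calibration("wrist")["pose"].tolist())
E
```

```text
time: 15.4
tool_pos: [0.5019, -0.0337, 0.0154]
tool_rot: [-1.57, 0.002, -3.095]
contact_force: [0.1, -0.5, 0.2]
opening: 0.0258
t 15.4 rack xyz mm [-104.9   34.    15.4] jaw deg rel rack x -89.99 F [ 0.1 -0.5  0.2] open 0.0258
[[0.047644730135638115, -0.956339374924002, -0.2883487119101968, 0.580120555443714], [-0.9988638659136387, -0.04589904607376361, -0.012816198405822665, -0.030449287179437984], [-0.000978295640950069, 0.2886317334242477, -0.9574396928256897, 0.1733447055851572], [0.0, 0.0, 0.0, 1.0]]
```

View pics/wrist7.png

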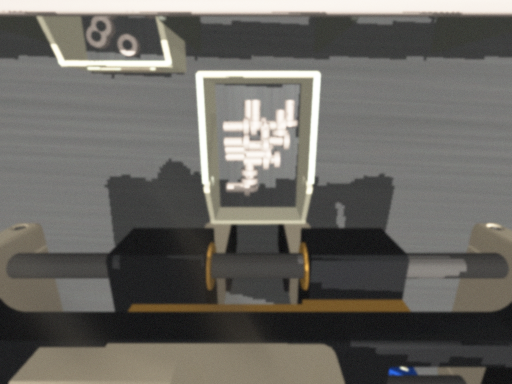

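```bash
python3 - <<'E'
from h import *
np.set_printoptions(suppress=True,precision=1)
g=lambda p,z:1e3*(R@(cast("wrist",p,z)[:,:2]-O).T).T
print(g([(195.5,72),(321,71)],.045)); print(g([(206,222),(308,222)],.03)); print("nbr front",g([(59,67),(171,67)],.03))
E
```

```text
[[-14.5  60.4]
 [-14.    5.9]]
[[-92.5  62.7]
 [-92.4   4.6]]
nbr front [[-10.9 129.5]
 [-10.8  75.3]]
```

The bin centre is at about rack y = +33 and square, with its back about 14 mm short of the front plane. Pushing it in.

```bash
python3 -m crank '{"xyz":[[-0.4,0,0],[-0.4,0,0],[-0.4,0,0],[-0.4,0,0],[-0.4,0,0],[-0.4,0,0],[-0.4,0,0],[-0.4,0,0],[0,0,0]],"roll":[0,0,0,0,0,0,0,0,0]}'
python3 - <<'E'
from h import *
st()
cv2.imwrite("pics/wrist8.png",cv2.cvtColor(robot.read_camera("wrist"),cv2.COLOR_RGB2BGR))
E
```

```text
time: 16.35
tool_pos: [0.5337, -0.0322, 0.0155]
tool_rot: [-1.57, 0.001, -3.095]
contact_force: [-0.6, 0.0, 0.2]
opening: 0.026
t 16.35 rack xyz mm [-73.1  34.   15.5] jaw deg rel rack x -89.99 F [-0.6  0.   0.2] open 0.026
```

View pics/wrist8.png

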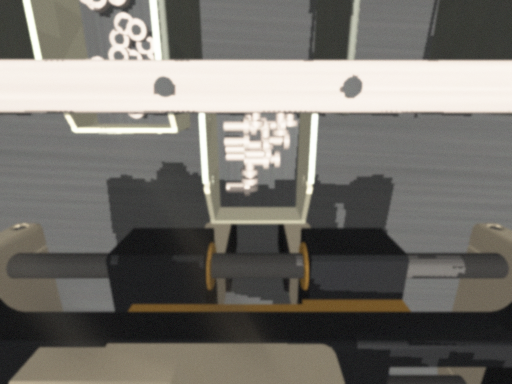

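The rail screws are at columns 165 and 353 (mid 259), and the bin walls are at 200 and 318 (mid 259). The bin is centred in bay 3, so I'll continue.

```bash
python3 -m crank '{"xyz":[[-0.4,0,0],[-0.4,0,0],[-0.4,0,0],[-0.4,0,0],[-0.4,0,0],[-0.4,0,0],[-0.4,0,0],[-0.4,0,0],[-0.4,0,0],[-0.4,0,0],[-0.4,0,0],[-0.4,0,0],[0,0,0]],"roll":[0,0,0,0,0,0,0,0,0,0,0,0,0]}'
python3 - <<'E'
from h import *
st()
cv2.imwrite("pics/wrist9.png",cv2.cvtColor(robot.read_camera("wrist"),cv2.COLOR_RGB2BGR))
E
```

```text
time: 17.7
tool_pos: [0.5818, -0.0299, 0.0154]
tool_rot: [-1.57, 0.002, -3.095]
contact_force: [0.5, -0.2, 0.2]
opening: 0.0259
t 17.7 rack xyz mm [-24.9  34.   15.4] jaw deg rel rack x -89.99 F [ 0.5 -0.2  0.2] open 0.0259
```

View pics/wrist9.png

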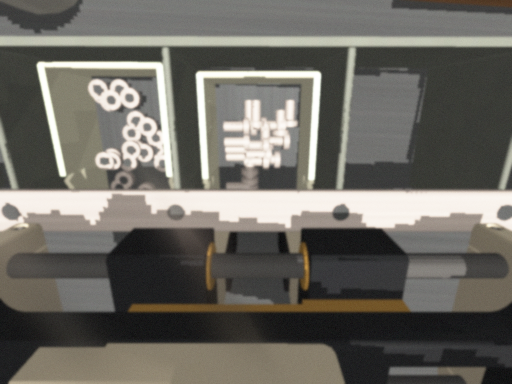

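The bin's back rim (row 72) trails its home neighbour's (row 63) by several millimetres. I'll finish in small steps, watching the force.

```bash
python3 -m crank '{"xyz":[[-0.2,0,0],[-0.2,0,0],[-0.1,0,0],[0,0,0]],"roll":[0,0,0,0]}'; for i in 1; do python3 -m crank '{"xyz":[[-0.1,0,0],[0,0,0]],"roll":[0,0]}'; done;  python3 -m crank '{"xyz":[[-0.1,0,0],[0,0,0]],"roll":[0,0]}'; python3 -m crank '{"xyz":[[-0.05,0,0],[0,0,0]],"roll":[0,0]}'; python3 -c "
from h import *
st()"
```

```text
time: 18.15
tool_pos: [0.5859, -0.0296, 0.0153]
tool_rot: [-1.571, 0.0, -3.095]
contact_force: [-1.9, 0.6, 0.5]
opening: 0.0263
time: 18.35
tool_pos: [0.5868, -0.0296, 0.0153]
tool_rot: [-1.571, 0.0, -3.095]
contact_force: [-1.3, 0.9, 0.0]
opening: 0.0261
time: 18.55
tool_pos: [0.5879, -0.0296, 0.0153]
tool_rot: [-1.571, 0.0, -3.095]
contact_force: [-1.4, 0.1, -0.5]
opening: 0.0264
time: 18.75
tool_pos: [0.5881, -0.0295, 0.0154]
tool_rot: [-1.571, -0.0, -3.095]
contact_force: [-2.3, 0.2, 0.7]
opening: 0.0265
t 18.75 rack xyz mm [-18.6  34.1  15.4] jaw deg rel rack x -89.99 F [-2.3  0.2  0.7] open 0.0265
```

```bash
python3 -m crank '{"xyz":[[-0.05,0,0],[0,0,0]],"roll":[0,0]}'; python3 -m crank '{"xyz":[[-0.05,0,0],[0,0,0]],"roll":[0,0]}'; python3 -m crank '{"xyz":[[-0.05,0,0],[0,0,0]],"roll":[0,0]}'
```

```text
time: 18.95
tool_pos: [0.5882, -0.0295, 0.0154]
tool_rot: [-1.571, -0.001, -3.095]
contact_force: [-4.8, -0.9, 1.9]
opening: 0.026
time: 19.15
tool_pos: [0.5882, -0.0295, 0.0154]
tool_rot: [-1.571, -0.002, -3.095]
contact_force: [-6.5, -0.6, 3.2]
opening: 0.0262
time: 19.35
tool_pos: [0.5881, -0.0295, 0.0154]
tool_rot: [-1.571, -0.003, -3.095]
contact_force: [-7.9, -1.4, 4.5]
opening: 0.0259
```

The tool has stopped and the force is rising, so the bin is against the back panel. I'll back off horizontally, lift clear and check.

```bash
python3 -m crank '{"xyz":[[0.5,0,0],[1,0,0],[2,0,0],[2,0,0],[0,0,0],[0,0,0]],"roll":[0,0,0,0,0,0]}'
python3 - <<'E'
from h import *
cv2.imwrite("pics/wrist10.png",cv2.cvtColor(robot.read_camera("wrist"),cv2.COLOR_RGB2BGR))
st()
E
python3 -m crank '{"xyz":[[0,-3,0],[0,-3,0],[0,-4,0],[4,-3,0],[4,-3,0],[4,0,3],[0,0,5],[0,0,5],[0,0,5],[0,0,5],[0,0,0],[0,0,0]],"roll":[0,0,0,0,0,0,0,0,0,0,0,0]}'
python3 - <<'E'
from h import *
st()
for n in ["top","side"]:
  cv2.imwrite(f"pics/{n}10.png",cv2.cvtColor(robot.read_camera(n),cv2.COLOR_RGB2BGR))
a=cv2.imread("pics/top10.png")[140:280,185:350]
cv2.imwrite("pics/top10z.png",cv2.resize(a,None,fx=4.2,fy=4.2,interpolation=cv2.INTER_CUBIC))
a=cv2.imread("pics/side10.png")[140:260,170:350]
cv2.imwrite("pics/side10z.png",cv2.resize(a,None,fx=4.4,fy=4.4,interpolation=cv2.INTER_CUBIC))
E
```

```text
time: 19.95
tool_pos: [0.5361, -0.0323, 0.0159]
tool_rot: [-1.57, 0.003, -3.095]
contact_force: [0.3, 0.7, -0.2]
opening: 0.0261
t 20.0 rack xyz mm [-70.4  33.8  15.9] jaw deg rel rack x -90.0 F [0.3 0.3 0.1] open 0.0263
time: 21.2
tool_pos: [0.4261, -0.2686, 0.1752]
tool_rot: [-1.571, 0.001, -3.097]
contact_force: [0.1, -0.2, 1.6]
opening: 0.0258
t 21.2 rack xyz mm [-191.6 -197.2  175.2] jaw deg rel rack x -90.12 F [ 0.1 -0.2  1.6] open 0.0258
```

View pics/wrist10.png

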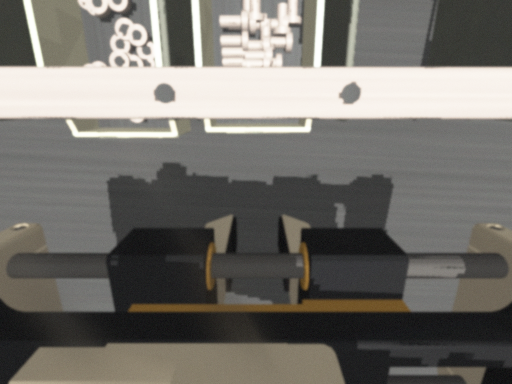

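View pics/top10z.png

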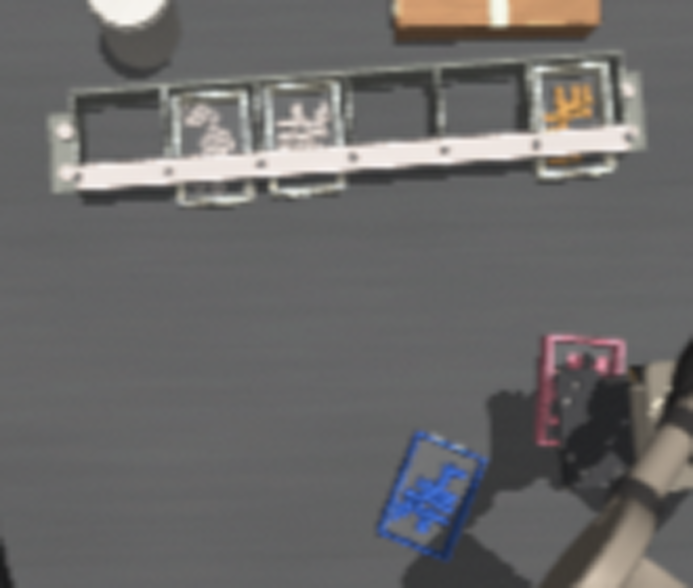

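View pics/side10z.png

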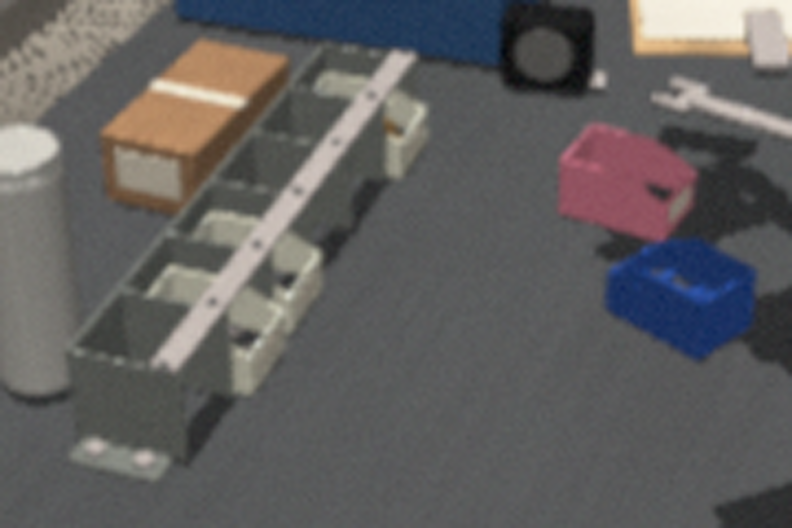

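```bash
python3 - <<'E'
from h import *
print(robot.hand_in()); st()
E
```

```text
the job is handed in; nothing more can be done
None
the job is handed in; nothing more can be done
```

The bin is home in the third bay from the vice end, and the job was handed in at about 21 s of the 67 s allowed.

- **Count:** The vice is at the left, so I counted from +y. With the fingers closed I ran the fingertips along the rail from rack y = +168.6 to +34.3 mm. Every reading showed 8–10 N of contact. The wrist picture put the tips midway between the third bay's dividers.
- **Push:** I pushed the bin's right side with the spread fingers, which squared it to the rack and brought it in front of the bay. I then pushed its front wall in until the tool stopped and the force rose to about 8 N. It was never gripped or lifted.
- **Last checks:**
  - The top and side pictures show the bin square in bay 3, and the robot was clear of everything.
  - The other two rack bins and the blue and pink look-alikes show no visible movement. The tape roll and screwdriver were outside my last close-ups, but the arm never worked near them.

**Small disagreements:**
- The tool stopped about 1 mm short of the worked-out home position, which is within the calibration error.
- In the wrist view the bin sits about 2 mm deeper than the bin in bay 2.

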